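Put the scrubbing brush away in the tilt-out caddy

ROBOT

A 7-joint arm with a two-finger parallel gripper is mounted at the origin on the work surface. World frame = base frame: x ahead of the robot, y to its left, z up, the work surface at z = 0. Lengths are in m, angles in rad, forces in N, time in s.
With the tool pointing down it reaches from about 0.35 to 0.9 m from the base axis. Payload 8.1 kg.
Tool frame: the origin (TCP) lies between the finger pads, 19 mm behind the fingertips; this is the grasp point; z points along the fingers, y is the line along which they close (so a half turn about z gives the same grasp; the last joint's range is limited). The gripper opens to 92 mm and grips with 3 to 60 N. Pads are 19 mm wide; open, the fingers measure 130 mm over their backs; the gripper's body (75 mm by 190 mm) begins 47 mm behind the grasp point.
Start: joints at [1.067, 0.434, 0.025, 1.573, -0.012, 1.134, -0.075], TCP at [0.244, -0.575, 0.246] pointing down, gripper open.
Joint ranges: [-2.62, 2.62], [-0.44, 2.09], [-1.27, 1.32], [0.08, 2.57], [-1.32, 4.46], [0.12, 2], [-2.74, 2.74]. Speed limits (rad/s): [2.22, 2.22, 3.01, 3.01, 3.14, 3.14, 3.14].

INTERFACE

Orientations are given as a rotation vector (axis times angle).
In Python, from cell import observe, cams, job gives the robot as it stands. The module is installed in compiled form; this text tells all that it offers.
- The arm moves only by the tool step_arm, never from a script. Its argument "steps" is a list of rows, each a list of 6 numbers: the shift along the world's x, y, z in mm, then the turn, a rotation vector about the world's x, y, z in rad. In form: [[dx, dy, dz, rx, ry, rz], ...]. A call has 1 to 20 rows; each row shifts and turns the commanded pose from where the row before left it; what a row does not reach is not made up. A row lasts 1/12 s, in which the tool goes at most 41.7 mm and 7.16 degrees, less where a joint would pass 70% of its speed; a pose out of reach is approached as far as the arm can. A call with a gripper value outside its range is refused whole. "gripper" is the opening, from 0 (shut) to 1 (fully open), set as the call begins (left out, the last holds). The fingers move at their own pace and stop on an object; "force" is the grip in N (left out, the last holds). Time passes only in rows, so rows that do not move let the fingers close. It gives the time, the measured TCP pose, the force, the opening and the grip force at its end, in the units of the state.
- observe(): the state, without advancing time (a new reading comes with each control period).
- cams.get_image(name): name is "side" or "top" or "wrist"; returns the picture (400x640x3 uint8, red, green, blue); there is no depth.
- cams.get_calibration(name): a dict with "fov_y" (degrees; the focal length in pixels is half the picture's height over the tangent of half this angle, whatever the lens; pixels are square), "cx", "cy" (the principal point, pixels), "dist_coeffs" ([k1, k2, p1, p2, k3] as OpenCV has them; the pictures are not rectified), "world_to_cam" (4x4, takes a point from world to camera coordinates). Camera axes: x right, y up, looking along -z (the intrinsics and any distortion apply to the point x, -y, -z); pixel columns grow to the right and rows downward; lengths in m; the calibration is good to about 2 mm. A picture is of the moment at which its call begins: read the wrist's pose just before it. get_calibration takes no time and is no camera call; for the wrist camera it gives the pose at the moment of the call.
- job.sign_off(): hands the job in; it is judged then, once.
The state is a dict: "clock": time; "joints": joint angles; "dq": joint speeds; "joint_efforts": joint torques, N m; "position": TCP position; "ee_rot": TCP orientation; "force": force on the tool from outside, world axes, zero at the start; "ft_torque": the same for the moment, N m; "width": opening from 0.0 (shut) to 1.0 (fully open); "gripper_force": force on a finger pad.
Only numpy, scipy, OpenCV 4.12 (cv2) and the standard library are available. Lean on these libraries where they do the work, as an engineer would, in place of code of your own. Each camera call takes 0.05 s, during which the arm holds its last target. There are 200 camera calls.

TASK

Swing the soap caddy on the end of the dish rack fully open by its bar handle, put the scrubbing brush in the caddy's trough, bristles down and lengthwise, and let go of it. Then swing the caddy fully shut again with the brush inside, leaving the tumbler, the saucer and the moka pot base where they are.

Things in the scene. Friction and masses are not known exactly. Their poses are not given: they have to be found in the camera images.
- caddy (a joint): Opening angle of the white tilt-out caddy, rad: 0 shut, 0.60 fully open at its stop. Hinged along its lower front edge; opening tips its top towards the robot and down (a turn about -y of caddy_hinge). Stiff hinge (0.12 N m), no latch; its weight pulls it shut when nearly shut, open when nearly open; a few newtons at the handle move it. Starts 0 to 0.1 ajar.
- caddy_hinge (a point): Middle of the caddy's hinge line, 50 mm above the tiles, on the fixed rack. y runs along the hinge line, x points from the caddy's front back into the rack, z up. In this frame the shut caddy's front panel is 186 mm wide (y), 8 mm thick (x 0 to 8 mm) and 140 mm high (z 0 to 140 mm). Caddy parts turn about this line.
- caddy_handle (a point): Steel bar handle on the caddy's front: straight round bar, 10 mm diameter, 110 mm long along y, centre line 45 mm in front of the panel's face (40 mm gap for a finger), a stay back to the panel at each end. This point is mid-bar, 125 mm above and 45 mm in front of the hinge line when shut. Turns with the caddy; axes as caddy_hinge's when shut.
- caddy_trough (a point): Centre of the inner floor of the caddy's trough, behind the front panel; turns with the caddy. x front to back, y along the trough, z away from its floor. Shut: 47 mm behind, 14 mm above the hinge line. Inside 78 mm wide (x), 178 mm long (y); back and end walls 41 mm high, panel 126 mm. Fully open, its floor slopes 0.60 rad down to the panel and is clear of the roof from the robot's side.
- brush: Palm scrubbing brush standing on its bristles: green plastic block 110 mm long (y) by 56 mm wide (x), white bristles under it, and in the middle of its top a squarish knob 40 mm (y) by 30 mm (x), from 34 to 72 mm above the tiles. About 0.13 kg. Origin at the centre of the underside of the bristles, z up.
- rack: Low wooden dish rack, fixed. Origin on the tiles below the middle of the hinge line; wood from x 112 to 332 mm, 268 mm wide, slat tops 60 mm high, far pegs 130 mm high. The caddy's fixed grey shell is on its near end: 206 mm wide, x 5 to 110 mm, open at the front only; flat roof from x 50 mm back, underside 194 mm and top 200 mm above the tiles.
- tumbler: Glass tumbler, 72 mm in diameter, 95 mm high, upright on the tiles on the other side from the brush. Not to be moved. Origin at the centre of its underside.
- saucer: White ceramic espresso saucer, 120 mm in diameter, 18 mm high, flat on the rack. Not to be moved. Origin at the centre of its underside.
- moka_base: Stainless steel moka pot base, eight-sided, 88 mm wide, 78 mm high, upright on the rack. Not to be moved. Origin at the centre of its underside.
Not all that is in view belongs to the job. Of the things that look like the brush, take the one that is farthest from the robot's base at the start.

How it is judged:
On the way, in this order (a step that is already met when the one before it is completed fails the run):
1. the caddy is swung open, past 0.5 rad, with the fingers touching it at its handle (tool point within 75 mm of mid-bar) (value of joint caddy above 0.5 rad and contact force between the fingers and rack above 0.2 N and distance between the grasp point and caddy_handle below 0.075 m), for 0.1 s.
2. the brush is in the trough of the open caddy (over 0.4 rad) and let go (x of brush in the frame of caddy_trough between -0.03 and 0.03 m and y of brush in the frame of caddy_trough between -0.045 and 0.045 m and z of brush in the frame of caddy_trough between -0.01 and 0.04 m and value of joint caddy above 0.4 rad and contact force between the fingers and brush below 0.05 N), for 0.3 s.
At the end, for the whole second after the job is handed in: The caddy is shut (joint under 0.06 rad) with the brush lying at rest inside its trough: its origin within 22 mm (x) and 45 mm (y) of the trough's centre and under 15 mm above its floor, bristles down (tilt under 0.25 rad), lengthwise (within 0.35 rad), released (x of brush in the frame of caddy_trough between -0.022 and 0.022 m and y of brush in the frame of caddy_trough between -0.045 and 0.045 m and z of brush in the frame of caddy_trough between -0.01 and 0.015 m and value of joint caddy below 0.06 rad and angle between brush's own z axis and vertical below 0.25 rad and angle between the y axis of brush and the y axis of caddy_trough, either way round below 0.35 rad and linear speed of brush below 0.02 m/s and contact force between the fingers and brush below 0.05 N); the robot touches nothing.
It fails at once if tumbler is shifted by more than 30 mm (distance of tumbler from where it was at the start of the episode above 0.03 m).
It fails at once if saucer is shifted by more than 30 mm (distance of saucer from where it was at the start of the episode above 0.03 m).
It fails at once if moka base is shifted by more than 30 mm (distance of moka_base from where it was at the start of the episode above 0.03 m).
It also fails if it takes over 72 s, if anything falls off the work surface, if the arm or the gripper's body presses on something with over 40 N, if the wrist force passes 120 N, or if a joint passes its speed limit or range.

## Working session

There is one attempt and no reset: what is moved stays moved. The work goes in short steps, Python scripts to look and compute and a tool call to move; the robot and the scene stay as the last step left them, time stands still between calls to the robot, and variables do not carry over. Pictures are saved under pics/ and viewed, at most 10 in all, crops included, and the job is handed in when it is done.

Besides the shell and the picture viewer there is one more tool, called as a command line: name --pt "numbers of a row" for each row, then --argument value for the rest. step_arm: Moves the arm, as the interface text tells. Its arguments: {"type":"object","properties":{"steps":{"type":"array","items":{"type":"array","items":{"type":"number"}}},"gripper":{"type":"number"},"force":{"type":"number"}},"required":["steps"]}

```bash
mkdir -p pics
cat > h.py <<'E'
import numpy as np, cv2
from cell import observe, cams, job
def cal(n):
    c=cams.get_calibration(n); f=200/np.tan(np.radians(c["fov_y"])/2)
    K=np.array([[f,0,c["cx"]],[0,f,c["cy"]],[0,0,1.]]); return K,np.array(c["dist_coeffs"],float),np.array(c["world_to_cam"])
def ray(n,uv,C=None):
    K,D,W=C or cal(n)
    p=cv2.undistortPoints(np.array(uv,float).reshape(-1,1,2),K,D).reshape(-1,2)
    d=np.c_[p[:,0],-p[:,1],-np.ones(len(p))]@W[:3,:3]
    return -W[:3,:3].T@W[:3,3],d
def onz(n,uv,z,C=None):
    o,d=ray(n,uv,C); return o+d*((z-o[2])/d[:,2])[:,None]
def proj(n,P,C=None):
    K,D,W=C or cal(n); P=np.atleast_2d(P)@W[:3,:3].T+W[:3,3]
    return cv2.projectPoints(P*[1,-1,-1],np.zeros(3),np.zeros(3),K,D)[0].reshape(-1,2)
def tri(n1,u1,n2,u2):
    o1,d1=ray(n1,u1);o2,d2=ray(n2,u2);d1=d1[0];d2=d2[0]
    t=np.linalg.lstsq(np.c_[d1,-d2],o2-o1,rcond=None)[0]; a=o1+d1*t[0];b=o2+d2*t[1]
    return (a+b)/2,np.linalg.norm(a-b)
E
python3 - <<'E'
from h import *
for n in("top","side"):
    cv2.imwrite(f"pics/{n}0.png",cams.get_image(n)[...,::-1]); K,D,W=cal(n); print(n,K[0,0],D,-W[:3,:3].T@W[:3,3],W[:3,:3].round(2).tolist())
s=observe();print(s["position"],s["ee_rot"],s["force"],s["clock"])
E
```

```text
top 421.97044030135703 [-0.02260764  0.          0.          0.          0.        ] [0.44271    0.01873453 1.07691292] [[-0.01, -1.0, 0.0], [0.99, -0.01, 0.15], [-0.15, 0.01, 0.99]]
side 389.13787537858093 [-0.01792746  0.          0.          0.          0.        ] [0.57277128 0.46177101 1.05266864] [[-1.0, 0.04, -0.0], [-0.03, -0.89, 0.46], [0.01, 0.46, 0.89]]
[ 0.24360589 -0.57512863  0.24484882] [-3.07747779e+00 -6.24936459e-01  6.34656526e-04] [-0.14412448  0.41218323 -0.37579795] 0.1
```

View pics/top0.png

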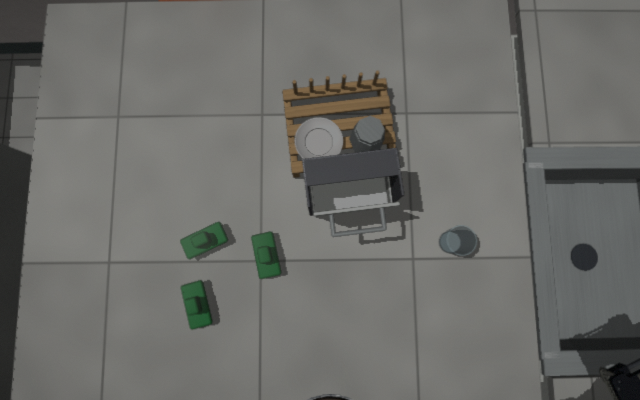

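View pics/side0.png

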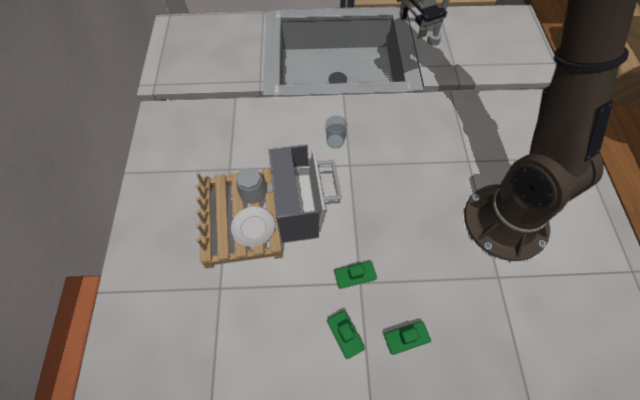

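Top view: green brushes are at (204,240), (266,255) and (197,304), and the caddy handle's bar is around (358,233). The tumbler is at (458,241), the saucer at (319,140) and the moka base at (369,134). Side view: the brushes are at (346,334), (356,274) and (408,337), and the handle is at (333,182).

Run:
```python
from h import *
for n in("top","side"):
    im=cv2.imread(f"pics/{n}0.png"); hsv=cv2.cvtColor(im,cv2.COLOR_BGR2HSV)
    m=cv2.inRange(hsv,(45,120,30),(80,255,255))
    for c in cv2.findContours(m,0,2)[0]:
        if cv2.contourArea(c)<150: continue
        r=cv2.minAreaRect(c); b=cv2.boxPoints(r); P=onz(n,b,.03); 
        e=P[1]-P[0];g=P[2]-P[1]; L=e if np.linalg.norm(e)>np.linalg.norm(g) else g
        print(n,np.round(r[0]),P.mean(0).round(3),"rng",np.hypot(*P.mean(0)[:2]).round(3),"len",np.linalg.norm(e).round(3),np.linalg.norm(g).round(3),"yaw of long axis",np.degrees(np.arctan2(L[1],L[0])).round(1))
t=cv2.imread("pics/top0.png")[120:250,270:430]; s=cv2.imread("pics/side0.png")[130:260,230:390]
cv2.imwrite("pics/c0.png",np.hstack([cv2.resize(t,None,fx=2.5,fy=2.5,interpolation=2)]+[cv2.resize(s,None,fx=2.5,fy=2.5,interpolation=2)]))
```

```text
top [198. 312.] [0.331 0.314 0.03 ] rng 0.456 len 0.052 0.069 yaw of long axis -166.1
top [269. 270.] [0.429 0.143 0.03 ] rng 0.452 len 0.05 0.028 yaw of long axis -81.3
side [407. 337.] [0.35 0.32 0.03] rng 0.474 len 0.108 0.053 yaw of long axis -164.4
side [346. 334.] [0.504 0.305 0.03 ] rng 0.589 len 0.053 0.107 yaw of long axis 113.3
side [355. 274.] [0.467 0.152 0.03 ] rng 0.491 len 0.106 0.052 yaw of long axis -167.7
```

View pics/c0.png

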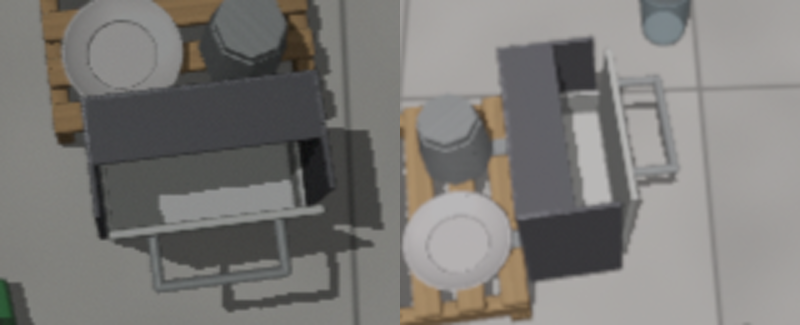

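Run:
```python
from h import *
T=lambda u,v:[(270+u/2.5,120+v/2.5)]; S=lambda u,v:[(230+(u-400)/2.5,130+v/2.5)]
A,e1=tri("top",T(160,287),"side",S(672,172)); B,e2=tri("top",T(288,272),"side",S(660,79))
print("bar",A,B,e1,e2,np.linalg.norm(A-B),"yaw",np.degrees(np.arctan2(-(A-B)[0],(A-B)[1])))
A2,e=tri("top",T(108,235),"side",S(635,193));B2,f=tri("top",T(322,210),"side",S(610,53)); print("panel top",A2,B2,e,f)
q=[T(85,97)[0],T(320,72)[0],T(328,133)[0],T(92,163)[0]]; P=onz("top",q,.2);print("roof",P.round(3))
q=[S(498,50)[0],S(555,42)[0],S(583,205)[0],S(525,217)[0]]; print("roof side",onz("side",q,.2).round(3))
```

```text
bar [ 0.50541196 -0.01359416  0.15402748] [ 0.51431921 -0.12380161  0.16442595] 0.002212830990161663 0.001978728569418363 0.11105471363246823 yaw 4.620748884598733
panel top [0.54654563 0.03086668 0.19651249] [ 0.56736632 -0.15392138  0.17321214] 0.0018838404166224736 0.0011914442915648498
roof [[ 0.664  0.05   0.2  ]
 [ 0.684 -0.152  0.2  ]
 [ 0.63  -0.157  0.2  ]
 [ 0.607  0.044  0.2  ]]
roof side [[ 0.686 -0.143  0.2  ]
 [ 0.625 -0.151  0.2  ]
 [ 0.599  0.043  0.2  ]
 [ 0.655  0.054  0.2  ]]
```

Of the three green brush candidates, top (204,240), (266,255) and (197,304), the farthest from the base is (204,240). It is at about (0.504, 0.305), range 0.589, against 0.49 and 0.47 for the others. I'll check it close up from the wrist before grasping. The handle comes first.

step_arm --pt "18 34 4 0 0 0.085" --pt "18 34 4 0 0 0.085" --pt "18 34 4 0 0 0.085" --pt "18 34 4 0 0 0.085" --pt "18 34 4 0 0 0.085" --pt "18 34 4 0 0 0.085" --pt "18 34 4 0 0 0.085" --pt "18 34 4 0 0 0.085" --pt "18 34 4 0 0 0.085" --pt "18 34 4 0 0 0.085" --pt "18 34 4 0 0 0.085" --pt "18 34 4 0 0 0.085" --pt "18 34 0 0 0 0.085" --pt "18 34 0 0 0 0.085" --pt "15 32 0 0 0 0.085" --pt "0 0 0 0 0 0" --pt "0 0 0 0 0 0" --gripper 0.32

```text
clock: 1.52
position: [0.5111, -0.0652, 0.2932]
ee_rot: [-2.096, -2.339, -0.001]
force: [0.1, -0.9, 1.1]
width: 0.319
gripper_force: 0.0
```

Run:
```python
from h import *
s=observe();print(s["position"],s["ee_rot"],s["joints"],s["width"])
C=cal("wrist");cv2.imwrite("pics/w1.png",cams.get_image("wrist")[...,::-1])
import pickle;pickle.dump(C,open("w1.pkl","wb"))
R=cv2.Rodrigues(np.array(s["ee_rot"]))[0];print(R.round(3)); W=C[2]; print("cam",-W[:3,:3].T@W[:3,3]); print(proj("wrist",[[.505,-.0136,.17],[.514,-.124,.17]],C))
```

```text
[ 0.51113729 -0.06516289  0.29316114] [-2.09597907e+00 -2.33872775e+00 -5.11474674e-04] [ 4.16948555e-01  2.62666326e-01 -4.89823197e-01  1.73394105e+00
  1.31517428e-01  1.17830940e+00  2.21912434e-04] 0.3192589860297733
[[-0.109  0.994 -0.001]
 [ 0.994  0.109  0.001]
 [ 0.001 -0.    -1.   ]]
cam [0.50451594 0.0039023  0.43257207]
[[320.35575223 130.38525052]
 [316.82475348 263.75354774]]
```

View pics/w1.png

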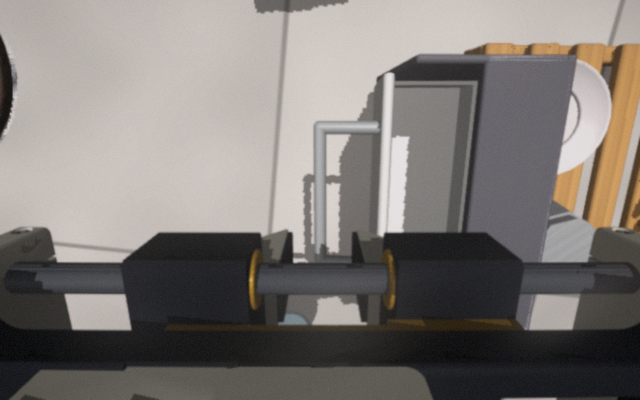

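The wrist view shows the bar at column ~320, rows 124 to 262, midway between the fingers, with the panel's top edge at column 388. The bar is centred, so I'll descend and close.

step_arm --pt "0 -3 -20 0 0 0" --pt "0 0 -20 0 0 0" --pt "0 0 -20 0 0 0" --pt "0 0 -20 0 0 0" --pt "0 0 -15 0 0 0" --pt "0 0 -15 0 0 0" --pt "0 0 -13 0 0 0" --pt "0 0 0 0 0 0" --pt "0 0 0 0 0 0"

```text
clock: 2.32
position: [0.51, -0.0719, 0.1702]
ee_rot: [-2.104, -2.332, 0.002]
force: [-0.8, 1.1, 0.5]
width: 0.321
gripper_force: 0.0
```

step_arm --pt "0 0 0 0 0 0" --pt "0 0 0 0 0 0" --pt "0 0 0 0 0 0" --pt "0 0 0 0 0 0" --pt "0 0 0 0 0 0" --pt "0 0 0 0 0 0" --gripper 0 --force 8

```text
clock: 2.82
position: [0.5111, -0.0707, 0.1712]
ee_rot: [2.101, 2.334, 0.0]
force: [-1.5, -1.0, 6.8]
width: 0.104
gripper_force: 8.0
```

step_arm --pt "-8 -0.9 -3.8 0.005 -0.05 0" --pt "-7.5 -0.8 -4.4 0.005 -0.05 0" --pt "-7 -0.8 -4.7 0.005 -0.05 0" --pt "-7 -0.8 -5.3 0.005 -0.05 0" --pt "0 0 0 0 0 0" --pt "0 0 0 0 0 0"

```text
clock: 3.32
position: [0.4803, -0.074, 0.1522]
ee_rot: [2.007, 2.229, 0.222]
force: [-3.9, 0.3, 2.5]
width: 0.102
gripper_force: 8.0
```

step_arm --pt "-6.5 -0.7 -5.7 0.005 -0.05 0" --pt "-6 -0.7 -6 0.005 -0.05 0" --pt "-5.6 -0.6 -6.5 0.005 -0.05 0" --pt "-5 -0.5 -6.5 0.005 -0.05 0" --pt "0 0 0 0 0 0" --pt "0 0 0 0 0 0" --pt "0 0 0 0 0 0" --pt "0 0 0 0 0 0"

```text
clock: 3.98
position: [0.4595, -0.0762, 0.1282]
ee_rot: [1.9, 2.111, 0.428]
force: [2.9, -0.3, 0.9]
width: 0.103
gripper_force: 8.0
```

Run:
```python
from h import *
t=cams.get_image("top")[120:280,250:430,::-1]; s=cams.get_image("side")[120:280,220:400,::-1]
cv2.imwrite("pics/c1.png",np.hstack([cv2.resize(i,None,fx=2.2,fy=2.2,interpolation=2) for i in(t,s)]))
```

```text
(no output)
```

View pics/c1.png

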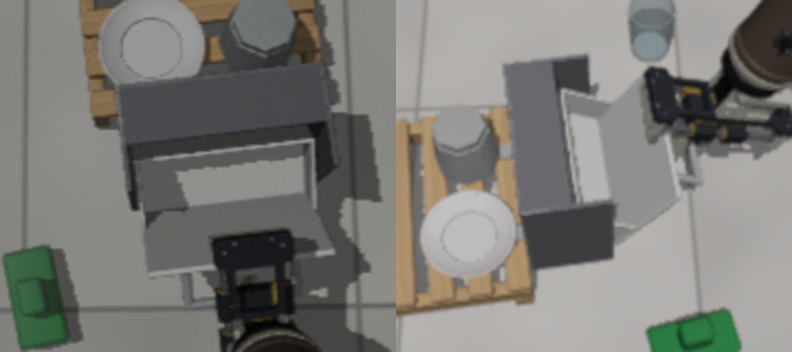

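The caddy is open, with the gripper on the bar and the trough visible. I'll nudge it on to feel the stop.

step_arm --pt "-2.5 -0.3 -3.5 0 -0.02 0" --pt "-2 -0.3 -3 0 -0.02 0" --pt "0 0 0 0 0 0" --pt "0 0 0 0 0 0"

```text
clock: 4.42
position: [0.4591, -0.0769, 0.1252]
ee_rot: [1.879, 2.093, 0.451]
force: [14.7, 3.6, 6.5]
width: 0.136
gripper_force: 8.0
```

step_arm --pt "2.5 0.3 4 0 0 0" --pt "0 0 0 0 0 0" --pt "0 0 0 0 0 0" --pt "0 0 0 0 0 0" --gripper 0.32

```text
clock: 4.75
position: [0.4552, -0.0773, 0.1254]
ee_rot: [1.888, 2.098, 0.442]
force: [-0.8, -0.5, 0.3]
width: 0.316
gripper_force: 0.0
```

step_arm --pt "-4 -0.5 9 0 0 0" --pt "-8 -1 18 0 0 0" --pt "-8 -1 18 0 0 0" --pt "-10 -1 22 0 0 0" --pt "-10 -1 22 0 0 0" --pt "0 20 20 -0.005 0.06 0.08" --pt "0 25 15 -0.005 0.06 0.08" --pt "0 30 0 -0.005 0.06 0.08" --pt "5 30 0 -0.005 0.06 0.08" --pt "10 35 0 -0.005 0.06 0.08" --pt "10 35 0 -0.005 0.06 0.08" --pt "10 35 0 -0.005 0.06 0.08" --pt "10 35 0 -0.005 0.02 0.08" --pt "10 30 0 0 0 0.11" --pt "10 30 0 0 0 0.11" --pt "10 25 0 0 0 0.11" --pt "5 20 0 0 0 0.11" --pt "0 0 0 0 0 0.11" --gripper 1

```text
clock: 6.25
position: [0.5036, 0.262, 0.2267]
ee_rot: [-0.463, -2.993, -0.06]
force: [0.1, 0.1, -0.2]
width: 1.002
gripper_force: 0.0
```

Run:
```python
from h import *
s=observe();print(s["position"],s["joints"],s["width"]);R=cv2.Rodrigues(np.array(s["ee_rot"]))[0];print(R.round(3))
print("tool y yaw",np.arctan2(R[1,1],R[0,1]), "brush long 113deg=1.972")
```

```text
[0.50361378 0.26200301 0.22673915] [ 0.20396899  0.66604918 -1.15041778  1.62301802  0.50693145  1.27750617
  0.23926053] 1.002260471853635
[[-0.947  0.303 -0.104]
 [ 0.299  0.953  0.056]
 [ 0.116  0.022 -0.993]]
tool y yaw 1.2624808867805482 brush long 113deg=1.972
```

step_arm --pt "8 9 4 -0.007 -0.013 0.09" --pt "8 9 4 -0.007 -0.013 0.09" --pt "8 9 4 -0.007 -0.013 0.09" --pt "8 9 4 -0.007 -0.013 0.09" --pt "8 9 4 -0.007 -0.013 0.09" --pt "8 9 4 -0.007 -0.013 0.09" --pt "8 9 0 -0.007 -0.013 0.09" --pt "8 7 0 -0.007 -0.013 0.08" --pt "0 0 0 0 0 0" --pt "0 0 0 0 0 0"

```text
clock: 7.08
position: [0.5676, 0.3279, 0.2505]
ee_rot: [0.608, -3.072, 0.064]
force: [-0.1, -0.3, -0.4]
width: 1.002
gripper_force: 0.0
```

Run:
```python
from h import *
s=observe();print(s["position"],np.round(s["joints"],2));R=cv2.Rodrigues(np.array(s["ee_rot"]))[0];print(R.round(3))
print("tool y yaw",np.arctan2(R[1,1],R[0,1]))
C=cal("wrist");im=cams.get_image("wrist")[...,::-1].copy();cv2.imwrite("pics/w2.png",im)
m=cv2.inRange(cv2.cvtColor(im,cv2.COLOR_BGR2HSV),(45,120,30),(80,255,255))
for c in cv2.findContours(m,0,2)[0]:
    if cv2.contourArea(c)<800: continue
    r=cv2.minAreaRect(c); P=onz("wrist",cv2.boxPoints(r),.034,C);e=P[1]-P[0];g=P[2]-P[1]; L=e if np.linalg.norm(e)>np.linalg.norm(g) else g
    print(np.round(r[0]),P.mean(0),np.linalg.norm(e),np.linalg.norm(g),"yaw",np.arctan2(L[1],L[0]))
```

```text
[0.56762939 0.32791224 0.25045105] [ 0.01  0.77 -1.19  1.4   0.73  1.47  0.8 ]
[[-0.925 -0.381 -0.001]
 [-0.38   0.924 -0.042]
 [ 0.017 -0.038 -0.999]]
tool y yaw 1.9616766826895706
[335. 110.] [0.50281326 0.30617243 0.034     ] 0.10388872108397092 0.05279471915418517 yaw 2.0025017973203063
[406.  12.] [0.39302596 0.33263966 0.034     ] 0.05344379798060718 0.0200078186631759 yaw 1.954746344103921
[204.  37.] [0.48781209 0.15923769 0.034     ] 0.05975841126583206 0.06758013319475444 yaw 0.3316623266593053
```

View pics/w2.png

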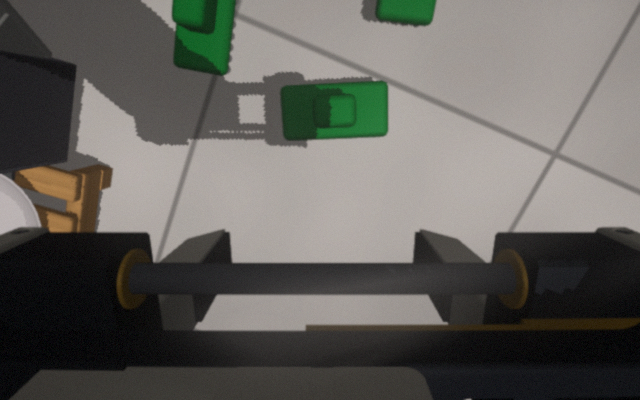

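The wrist close view shows the chosen brush at (335,110), with the knob at (335,110); the other two are at (205,37) and (406,12). The brush is at (0.503, 0.306), yaw about 2.0. I'll grasp it now.

step_arm --pt "-16 -5 -15 0.01 0 0.008" --pt "-16 -5 -20 0.01 0 0.008" --pt "-16 -6 -20 0.01 0 0.008" --pt "-17 -6 -25 0.01 0 0.006" --pt "0 0 -25 0 0 0" --pt "0 0 -25 0 0 0" --pt "0 0 -23 0 0 0" --pt "0 0 -20 0 0 0" --pt "0 0 -15 0 0 0" --pt "0 0 0 0 0 0" --pt "0 0 0 0 0 0"

```text
clock: 8.05
position: [0.5031, 0.3052, 0.0633]
ee_rot: [0.656, -3.072, 0.003]
force: [0.7, -0.6, -0.5]
width: 1.0
gripper_force: 0.0
```

step_arm --pt "0 0 0 0 0 0" --pt "0 0 0 0 0 0" --pt "0 0 0 0 0 0" --pt "0 0 0 0 0 0" --pt "0 0 0 0 0 0" --pt "0 0 0 0 0 0" --pt "0 0 0 0 0 0" --pt "0 0 0 0 0 0" --gripper 0 --force 15

```text
clock: 8.72
position: [0.5034, 0.3059, 0.0636]
ee_rot: [-0.658, 3.071, -0.002]
force: [0.1, -0.7, 0.2]
width: 0.467
gripper_force: 0.0
```

step_arm --pt "0 0 15 0 0 0" --pt "0 0 30 0 0 0" --pt "0 0 40 0 0 0" --pt "0 0 40 0 0 0" --pt "0 0 40 0 0 0" --pt "0 0 35 0 0 0" --pt "0 0 0 0 0 0" --pt "0 0 0 0 0 0"

```text
clock: 9.38
position: [0.5035, 0.3069, 0.2666]
ee_rot: [-0.657, 3.067, 0.0]
force: [-1.1, -0.6, -1.7]
width: 0.432
gripper_force: 14.9
```

Run:
```python
from h import *
s=observe();print(s["position"],np.round(s["joints"],2),s["width"],s["force"]);R=cv2.Rodrigues(np.array(s["ee_rot"]))[0];print(R.round(3))
C0=cal("top");C1=cal("side");t=cams.get_image("top")[...,::-1].copy();u=cams.get_image("side")[...,::-1].copy()
# model check overlay: hinge frame & open trough
H=np.array([.564,-.0595,.05]);a=.107;Rz=np.array([[np.cos(a),-np.sin(a),0],[np.sin(a),np.cos(a),0],[0,0,1]])
th=.6;Ro=np.array([[np.cos(th),0,-np.sin(th)],[0,1,0],[np.sin(th),0,np.cos(th)]])
pts=np.array([[0,-.093,.14],[0,.093,.14],[.086,-.089,.055],[.086,.089,.055],[.047,0,.014],[.008,-.089,.014],[.008,.089,.014],[.086,-.089,.014],[.086,.089,.014]])
Wp=H+(pts@Ro.T)@Rz.T
for n,C,im in(("t",C0,t),("s",C1,u)):
    for p in proj(None,Wp,C): cv2.drawMarker(im,tuple(int(round(x)) for x in p),(0,0,255),0,5)
cv2.imwrite("pics/c2.png",np.hstack([cv2.resize(i,None,fx=2.5,fy=2.5,interpolation=2) for i in(t[130:290,260:420],u[130:290,230:390])]))
```

```text
[0.50346592 0.30692692 0.26662296] [ 0.11  0.64 -1.21  1.57  0.62  1.35  0.82] 0.43215456272424274 [-1.08478322 -0.61665596 -1.70425946]
[[-0.912 -0.41   0.005]
 [-0.41   0.912  0.001]
 [-0.005 -0.001 -1.   ]]
```

View pics/c2.png

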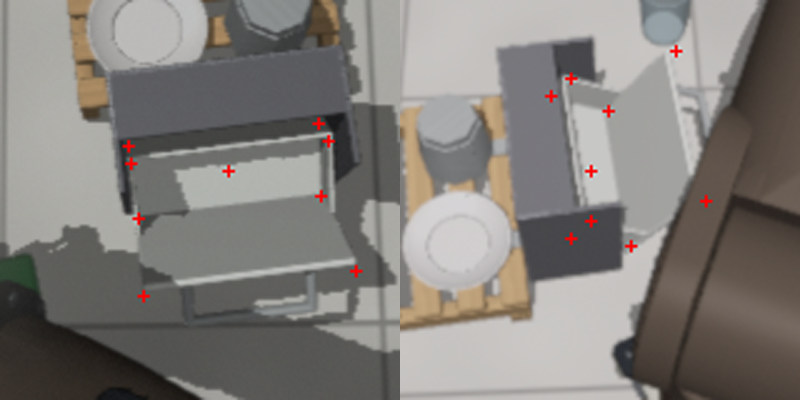

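The trough is open and the brush is gripped at 39.7 mm. The panel looks slightly less open than the model marks, so I'll triangulate to refine, and check the brush height in the hand.

Run:
```python
from h import *
T=lambda u,v:[(260+u/2.5,130+v/2.5)]; S=lambda u,v:[(230+(u-400)/2.5,130+v/2.5)]
H=np.array([.564,-.0595,.05]);a=.107;Rz=np.array([[np.cos(a),-np.sin(a),0],[np.sin(a),np.cos(a),0],[0,0,1]])
for n,t,s in(("panel top -y",(354,260),(656,53)),("backwall -y",(328,134),(566,77)),("floor front -y",(321,197),(609,112)),("bar -y end",(315,306),(703,96)),("roof front -y",(345,131),(556,43)),("roof front +y",(117,160),(582,206))):
    P,e=tri("top",T(*t),"side",S(*s)); print(n,P.round(3),"err",round(e,4),"hinge frame",((P-H)@Rz).round(3))
for n in("top","side"):
    im=cams.get_image(n)[...,::-1].copy();m=cv2.inRange(cv2.cvtColor(im,cv2.COLOR_BGR2HSV),(45,120,30),(80,255,255))
    for c in cv2.findContours(m,0,2)[0]:
        if cv2.contourArea(c)>60:print(n,cv2.boundingRect(c),cv2.contourArea(c))
    # expected block bottom-edge corners if grip offset 0 (block z = tcp-.0636+.02...)
    s=observe();R=cv2.Rodrigues(np.array(s["ee_rot"]))[0];p=np.array(s["position"])
    c=[[x,y,z] for x in(-.028,.028) for y in(-.055,.055) for z in(.0296,)]
    print(proj(n,p+np.array(c)@R.T).round(1).tolist())
    if n=="side": cv2.imwrite("pics/s3.png",cv2.resize(im[200:400,240:480],None,fx=3,fy=3,interpolation=2))
```

```text
panel top -y [ 0.51  -0.163  0.155] err 0.0115 hinge frame [-0.065 -0.097  0.105]
backwall -y [ 0.618 -0.144  0.144] err 0.002 hinge frame [ 0.044 -0.09   0.094]
floor front -y [ 0.571 -0.15   0.057] err 0.0028 hinge frame [-0.003 -0.091  0.007]
bar -y end [ 0.464 -0.131  0.116] err 0.0033 hinge frame [-0.107 -0.061  0.066]
roof front -y [ 0.618 -0.152  0.193] err 0.0133 hinge frame [ 0.044 -0.098  0.143]
roof front +y [0.595 0.043 0.193] err 0.0114 hinge frame [0.041 0.099 0.143]
[[196.3, 210.6], [145.7, 233.5], [206.9, 235.8], [155.9, 259.1]]
side (391, 322, 39, 32) 668.0
side (331, 307, 13, 24) 61.5
[[327.2, 299.6], [352.2, 349.2], [350.7, 287.9], [376.6, 336.1]]
```

View pics/s3.png

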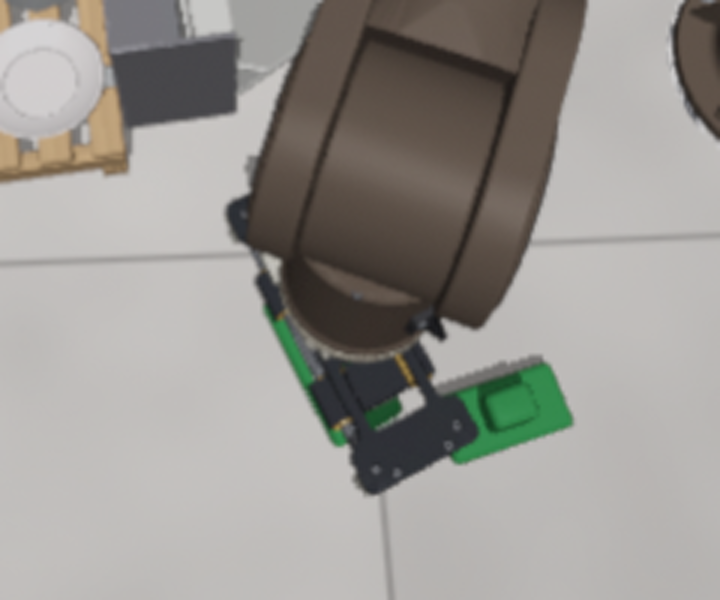

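Bar and back wall agree with 0.6 rad and the hinge pose, and the block edge matches a grip offset of about 0. Now I'll carry the brush to above the trough.

step_arm --pt "0 -15 1 0 0 -0.045" --pt "0 -25 1 0 0 -0.045" --pt "0 -28 1 0 0 -0.045" --pt "0 -28 1 0 0 -0.045" --pt "0 -28 1 0 0 -0.045" --pt "0 -28 0 0 0 -0.045" --pt "0 -28 0 0 0 -0.045" --pt "0 -28 0 0.0076 -0.071 0" --pt "0 -28 0 0.0076 -0.071 0" --pt "0 -28 0 0.0076 -0.071 0" --pt "0 -28 0 0.0076 -0.071 0" --pt "0 -28 0 0.0076 -0.071 0" --pt "0 -28 0 0.0076 -0.071 0" --pt "0 -24 0 0.0076 -0.071 0" --pt "0 0 0 0 0 0" --pt "0 0 0 0 0 0"

```text
clock: 10.92
position: [0.5013, -0.0668, 0.2668]
ee_rot: [-0.134, 2.647, 0.034]
force: [0.4, 0.5, -0.5]
width: 0.433
gripper_force: 14.9
```

Run:
```python
from h import *
s=observe();print(s["position"],np.round(s["joints"],2),s["width"],s["force"]);R=cv2.Rodrigues(np.array(s["ee_rot"]))[0];print(R.round(3))
a=.107;t=.5;x=np.array([np.cos(a),np.sin(a),0]);y=np.array([-np.sin(a),np.cos(a),0]);z=np.array([0,0,1.])
zt=np.sin(t)*x-np.cos(t)*z; yt=y; xt=np.cross(yt,zt); Rt=np.c_[xt,yt,zt]; print("turn",cv2.Rodrigues(Rt@R.T)[0].ravel().round(3))
H=np.array([.564,-.0595,.05]); up=-zt; goal=H+x*-.0018+z*.1011
for d in(0,.1):print(d,goal+up*d, "delta mm",((goal+up*d-s["position"])*1000).round(1))
```

```text
[ 0.50125953 -0.06678743  0.26683437] [ 1.29  0.14 -1.25  2.14  0.11  0.47  1.66] 0.43328150103514873 [ 0.37460113  0.50675528 -0.51376125]
[[-0.877 -0.101  0.47 ]
 [-0.089  0.995  0.048]
 [-0.472  0.    -0.882]]
turn [ 0.001 -0.008  0.006]
0 [ 0.56221029 -0.05969223  0.1511    ] delta mm [  61.     7.1 -115.7]
0.1 [ 0.51454193 -0.0648123   0.23885826] delta mm [ 13.3   2.  -28. ]
```

step_arm --pt "7 1 -14 0 -0.004 0.003" --pt "6 1 -14 0 -0.004 0.003" --pt "6 0.6 -11 0 0 0" --pt "6 0.6 -11 0 0 0" --pt "6 0.6 -11 0 0 0" --pt "6 0.6 -11 0 0 0" --pt "6 0.6 -11 0 0 0" --pt "0 0 0 0 0 0" --pt "0 0 0 0 0 0"

```text
clock: 11.67
position: [0.5463, -0.0565, 0.1846]
ee_rot: [-0.154, 2.637, 0.04]
force: [-0.2, 0.5, -0.4]
width: 0.43
gripper_force: 14.9
```

Run:
```python
from h import *
s=observe();print(s["position"],np.round(s["joints"],2),s["force"])
w=cams.get_image("wrist")[...,::-1]; u=cams.get_image("side")[100:300,220:460,::-1]
cv2.imwrite("pics/c4.png",np.hstack([cv2.resize(w,(480,300)),cv2.resize(u,(320,267)).copy() if 0 else cv2.copyMakeBorder(cv2.resize(u,(320,267)),0,33,0,0,0)]))
```

```text
[ 0.54634845 -0.0564962   0.18462982] [ 0.74  0.29 -0.79  2.2   0.54  0.27  1.21] [-0.19227997  0.4754112  -0.41957962]
```

View pics/c4.png

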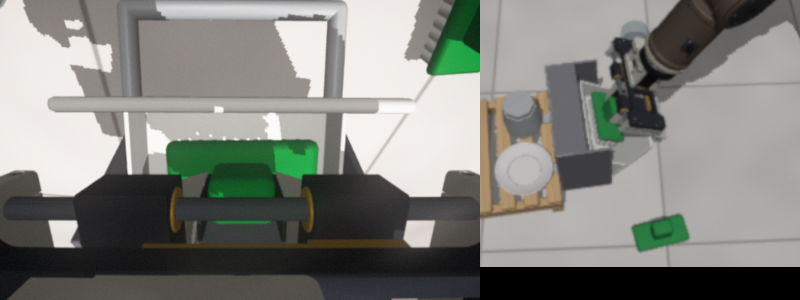

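The wrist view shows the brush (167–317, 140–175) parallel to and centred on the panel edge (48–415, row 104). The side view shows it inside the trough. I'll lower it the rest of the way.

step_arm --pt "4 -1 -8 0 0 0" --pt "4 -1 -8 0 0 0" --pt "4 -0.5 -8 0 0 0" --pt "2 0 -4 0 0 0" --pt "0 0 0 0 0 0" --pt "0 0 0 0 0 0"

```text
clock: 12.27
position: [0.5603, -0.0614, 0.1578]
ee_rot: [-0.15, 2.635, 0.037]
force: [-0.4, 0.5, -0.5]
width: 0.44
gripper_force: 14.9
```

Run:
```python
from h import *
s=observe();print(s["position"],s["ee_rot"],np.round(s["joints"],2),s["force"],s["width"])
```

```text
[ 0.56029043 -0.06143225  0.15779128] [-0.14967637  2.63468944  0.03652862] [ 0.6   0.33 -0.63  2.21  0.66  0.2   1.11] [-0.40344834  0.53563375 -0.53989623] 0.4396503426438896
```

step_arm --pt "1 0.5 -3 0 0 0" --pt "1 0.5 -3 0 0 0" --pt "0 0 0 0 0 0" --pt "0 0 0 0 0 0"

```text
clock: 12.6
position: [0.5623, -0.0605, 0.1514]
ee_rot: [-0.15, 2.635, 0.036]
force: [0.9, 0.2, -0.6]
width: 0.435
gripper_force: 14.9
```

step_arm --pt "1 0 -2 0 0 0" --pt "1 0 -2 0 0 0" --pt "0 0 0 0 0 0" --pt "0 0 0 0 0 0"

```text
clock: 12.93
position: [0.5645, -0.0606, 0.1474]
ee_rot: [-0.15, 2.635, 0.037]
force: [0.3, -0.7, -0.8]
width: 0.432
gripper_force: 14.9
```

step_arm --pt "0.5 0 -2 0 0 0" --pt "0.5 0 -2 0 0 0" --pt "0 0 0 0 0 0"

```text
clock: 13.18
position: [0.5655, -0.0606, 0.1433]
ee_rot: [-0.15, 2.635, 0.037]
force: [-0.1, -0.7, -0.5]
width: 0.437
gripper_force: 15.0
```

step_arm --pt "0.5 0 -1 0 0 0" --pt "0.5 0 -1 0 0 0" --pt "0 0 0 0 0 0"

```text
clock: 13.43
position: [0.5672, -0.0603, 0.1421]
ee_rot: [-0.15, 2.633, 0.037]
force: [-0.5, 1.1, 5.5]
width: 0.436
gripper_force: 15.0
```

Contact felt. Releasing and retreating.

step_arm --pt "0 0 0.5 0 0 0" --pt "0 0 0 0 0 0" --pt "0 0 0 0 0 0" --pt "0 0 0 0 0 0" --pt "0 0 0 0 0 0" --pt "0 0 0 0 0 0" --pt "0 0 0 0 0 0" --gripper 0.85

```text
clock: 14.02
position: [0.5663, -0.0607, 0.1418]
ee_rot: [-0.149, 2.635, 0.036]
force: [1.9, -0.2, -0.5]
width: 0.84
gripper_force: 0.0
```

step_arm --pt "-3 0 6 0 0 0" --pt "-6 -0.6 11 0 0 0" --pt "-6 -0.6 11 0 0 0" --pt "-10 -1 18 0 0 0" --pt "-12 -1 22 0 0 0" --pt "-12 -1 22 0 0 0" --pt "-14 -1 26 0 0 0" --pt "-30 -1 20 0 0 0" --pt "-30 -5 5 0 0 0" --pt "-20 -5 0 0 0 0" --pt "0 0 0 0 0 0"

```text
clock: 14.93
position: [0.4607, -0.0768, 0.2569]
ee_rot: [-0.145, 2.648, 0.031]
force: [0.3, 0.3, -0.7]
width: 0.849
gripper_force: 0.0
```

Run:
```python
from h import *
s=observe();print(s["position"],s["ee_rot"],np.round(s["joints"],2),s["force"],s["width"])
C=cal("top");t=cams.get_image("top")[...,::-1].copy();u=cams.get_image("side")[...,::-1].copy()
cv2.imwrite("pics/c5.png",np.hstack([cv2.resize(i,None,fx=2.5,fy=2.5,interpolation=2) for i in(t[130:290,260:420],u[130:290,230:390])]))
```

```text
[ 0.46071288 -0.0768413   0.2568586 ] [-0.1450457   2.64759292  0.0306103 ] [ 1.43  0.03 -1.25  2.22 -0.26  0.45  2.08] [ 0.29251698  0.27509349 -0.68320353] 0.8490301649474689
```

View pics/c5.png

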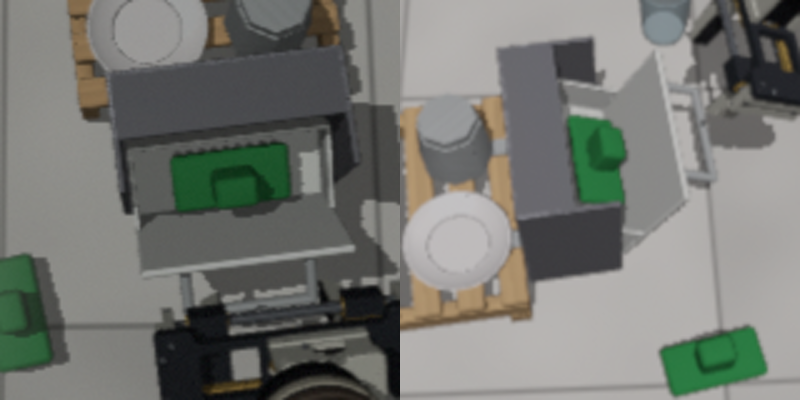

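The brush lies lengthwise in the trough, at about (233,178) in the top crop. The panel edge appears a bit less open than before, so I'll measure the angle.

Run:
```python
from h import *
T=lambda u,v:[(260+u/2.5,130+v/2.5)]; S=lambda u,v:[(230+(u-400)/2.5,130+v/2.5)]
H=np.array([.564,-.0595,.05]);a=.107;Rz=np.array([[np.cos(a),-np.sin(a),0],[np.sin(a),np.cos(a),0],[0,0,1]])
for n,t,s in(("panel top -y",(352,247),(656,53)),("panel top +y",(143,273),(686,199)),("bar +y",(190,312),(712,178)),("backwall -y",(326,128),(564,82))):
    P,e=tri("top",T(*t),"side",S(*s)); print(n,"err",round(e,4),"hinge frame",((P-H)@Rz).round(3))
# predictions of panel top & bar ends in crops for several angles
for th in(.4,.5,.6):
    Ro=np.array([[np.cos(th),0,-np.sin(th)],[0,1,0],[np.sin(th),0,np.cos(th)]])
    W=H+(np.array([[0,-.093,.14],[0,.093,.14],[-.045,-.055,.125],[-.045,.055,.125]])@Ro.T)@Rz.T
    print(th,((proj("top",W)-[260,130])*2.5).round().tolist(),((proj("side",W)-[230,130])*2.5+[400,0]).round().tolist())
```

```text
panel top -y err 0.001 hinge frame [-0.059 -0.093  0.114]
panel top +y err 0.0003 hinge frame [-0.06   0.09   0.115]
bar +y err 0.0009 hinge frame [-0.097  0.052  0.079]
backwall -y err 0.0064 hinge frame [ 0.049 -0.089  0.087]
0.4 [[355.0, 240.0], [138.0, 266.0], [311.0, 288.0], [187.0, 303.0]] [[653.0, 45.0], [682.0, 196.0], [689.0, 86.0], [708.0, 173.0]]
0.5 [[356.0, 255.0], [140.0, 281.0], [311.0, 299.0], [188.0, 314.0]] [[664.0, 47.0], [694.0, 197.0], [697.0, 90.0], [716.0, 176.0]]
0.6 [[356.0, 269.0], [142.0, 295.0], [311.0, 309.0], [188.0, 324.0]] [[675.0, 50.0], [705.0, 199.0], [704.0, 94.0], [722.0, 180.0]]
```

The angle is about 0.5 rad, so the brush step should be met. Next I'll close the fingers, back off, and come down in front of the bar.

step_arm --pt "-12 -1 0 -0.003 0.05 0" --pt "-12 -1 0 -0.005 0.05 0" --pt "-12 -1 0 -0.005 0.05 0" --pt "-12 0 0 -0.005 0.05 0" --pt "-12 0 -5 -0.005 0.05 0" --pt "0 0 -20 0 0 0" --pt "0 0 -20 0 0 0" --pt "0 0 -20 0 0 0" --pt "0 0 0 0 0 0" --pt "0 0 0 0 0 0" --gripper 0

```text
clock: 15.87
position: [0.4035, -0.078, 0.1923]
ee_rot: [-0.161, 2.897, 0.025]
force: [0.6, -0.3, 0.8]
width: 0.177
gripper_force: 0.0
```

Run:
```python
from h import *
s=observe();print(s["position"],np.round(s["joints"],2),s["force"],s["width"]);print(cv2.Rodrigues(np.array(s["ee_rot"]))[0].round(3))
```

```text
[ 0.40350717 -0.07798368  0.19227315] [ 1.19  0.18 -1.15  2.24  0.21  0.6   1.58] [ 0.63805473 -0.33760934  0.80013246] 0.17715595571413725
[[-0.965 -0.112  0.237]
 [-0.107  0.994  0.03 ]
 [-0.238  0.004 -0.971]]
```

step_arm --pt "0 0 -20 0 0 0" --pt "0 0 -20 0 0 0" --pt "0 0 -18 0 0 0" --pt "10 1 0 0 0 0" --pt "10 1 0 0 0 0" --pt "10 1 0 0 0 0" --pt "5 0.5 0 0 0 0" --pt "0 0 0 0 0 0"

```text
clock: 16.53
position: [0.4405, -0.0757, 0.1361]
ee_rot: [-0.157, 2.893, 0.021]
force: [-0.5, 0.6, -0.7]
width: 0.008
gripper_force: 0.0
```

step_arm --pt "3 0.3 1 0 0 0" --pt "3 0.3 1 0 0 0" --pt "3 0.3 1 0 0 0" --pt "3 0.3 2 0 0 0" --pt "0 0 0 0 0 0"

```text
clock: 16.95
position: [0.4506, -0.0746, 0.1402]
ee_rot: [-0.157, 2.895, 0.022]
force: [0.7, -0.0, -0.4]
width: 0.008
gripper_force: 0.0
```

step_arm --pt "4 0.4 3.5 0 0 0" --pt "4 0.4 3.5 0 0 0" --pt "4 0.4 3 0 0 0" --pt "4 0.4 3 0 0 0" --pt "0 0 0 0 0 0"

```text
clock: 17.37
position: [0.4679, -0.0727, 0.1538]
ee_rot: [-0.158, 2.893, 0.022]
force: [0.8, 0.5, -0.2]
width: 0.008
gripper_force: 0.0
```

step_arm --pt "4 0.4 2.5 0 0 0" --pt "4 0.4 2.5 0 0 0" --pt "4 0.4 2.5 0 0 0" --pt "4 0.4 2 0 0 0" --pt "4 0.4 2 0 0 0" --pt "0 0 0 0 0 0"

```text
clock: 17.87
position: [0.4876, -0.0707, 0.1649]
ee_rot: [-0.158, 2.894, 0.022]
force: [-0.2, -0.1, 1.1]
width: 0.007
gripper_force: 0.0
```

step_arm --pt "4 0.4 1.5 0 0 0" --pt "4 0.4 1.5 0 0 0" --pt "3 0.3 1 0 0 0" --pt "2 0.2 1 0 0 0" --pt "0 0 0 0 0 0" --pt "0 0 0 0 0 0"

```text
clock: 18.37
position: [0.4992, -0.0695, 0.1692]
ee_rot: [-0.158, 2.896, 0.022]
force: [0.1, -0.1, -0.4]
width: 0.008
gripper_force: 0.0
```

step_arm --pt "2 0.2 0.7 0 0 0" --pt "2 0.2 0.7 0 0 0" --pt "2 0.2 0.6 0 0 0" --pt "0 0 0 0 0 0" --pt "0 0 0 0 0 0"

```text
clock: 18.78
position: [0.5053, -0.069, 0.1713]
ee_rot: [-0.158, 2.896, 0.022]
force: [0.3, -0.6, 0.9]
width: 0.006
gripper_force: 0.0
```

Run:
```python
from h import *
t=cams.get_image("top")[...,::-1].copy();u=cams.get_image("side")[...,::-1].copy()
cv2.imwrite("pics/c6.png",np.hstack([cv2.resize(i,None,fx=2.5,fy=2.5,interpolation=2) for i in(t[130:290,260:420],u[130:290,230:390])]))
```

```text
(no output)
```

View pics/c6.png

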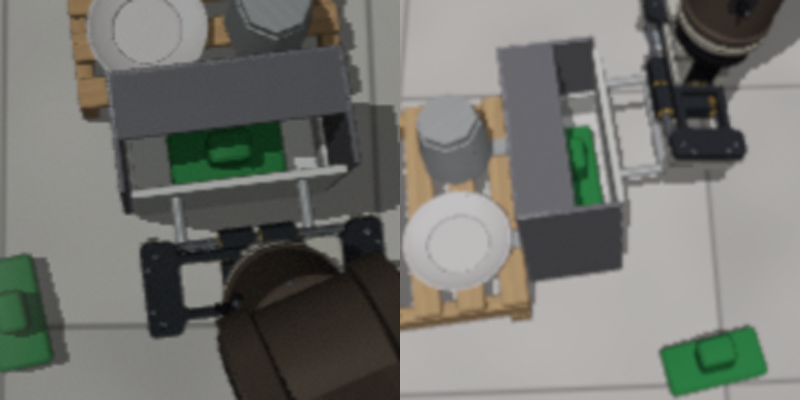

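The top and side views show the caddy nearly shut with the brush inside, at top crop (228,150), and the fingers at the bar. I'll press on to the stop.

step_arm --pt "2 0.2 0.5 0 0 0" --pt "2 0.2 0.5 0 0 0" --pt "0 0 0 0 0 0" --pt "0 0 0 0 0 0"

```text
clock: 19.22
position: [0.5066, -0.069, 0.1711]
ee_rot: [-0.158, 2.901, 0.021]
force: [-8.7, -1.2, 4.9]
width: 0.005
gripper_force: 4.2
```

step_arm --pt "2 0.2 0.5 0 0 0" --pt "2 0.2 0.5 0 0 0" --pt "0 0 0 0 0 0" --pt "0 0 0 0 0 0"

```text
clock: 19.55
position: [0.507, -0.069, 0.1704]
ee_rot: [-0.158, 2.908, 0.019]
force: [-21.8, -1.4, 9.8]
width: 0.008
gripper_force: 10.0
```

The shut stop is felt. Backing off.

step_arm --pt "-4 -0.4 -1 0 0 0" --pt "-4 -0.4 0 0 0 0" --pt "-10 -1 0 0 0 0" --pt "-20 -2 0 0 0 0" --pt "-30 -3 0 0 0 0" --pt "-30 -3 10 0 0 0" --pt "-20 0 30 0 0 0" --pt "0 0 30 0 0 0" --pt "0 0 0 0 0 0" --pt "0 0 0 0 0 0"

```text
clock: 20.38
position: [0.4035, -0.0808, 0.2338]
ee_rot: [-0.151, 2.893, 0.014]
force: [0.8, 0.1, -0.3]
width: 0.007
gripper_force: 0.0
```

Run:
```python
from h import *
s=observe();print(s["position"],s["force"],s["clock"])
t=cams.get_image("top")[...,::-1].copy();u=cams.get_image("side")[...,::-1].copy()
H=np.array([.564,-.0595,.05]);a=.107;Rz=np.array([[np.cos(a),-np.sin(a),0],[np.sin(a),np.cos(a),0],[0,0,1]])
for th,col in((0.,(0,0,255)),(.1,(255,0,0))):
    Ro=np.array([[np.cos(th),0,-np.sin(th)],[0,1,0],[np.sin(th),0,np.cos(th)]])
    W=H+(np.array([[-.045,-.055,.125],[-.045,.055,.125]])@Ro.T)@Rz.T
    for n,im in(("top",t),("side",u)):
        for p in proj(n,W): im[int(round(p[1])),int(round(p[0]))]=col
cv2.imwrite("pics/c7.png",np.hstack([cv2.resize(i,None,fx=2.5,fy=2.5,interpolation=0) for i in(t[130:290,260:420],u[130:290,230:390])]))
```

```text
[ 0.40346524 -0.08084112  0.23381499] [ 0.8130622   0.09984346 -0.29500844] 20.3833
```

View pics/c7.png

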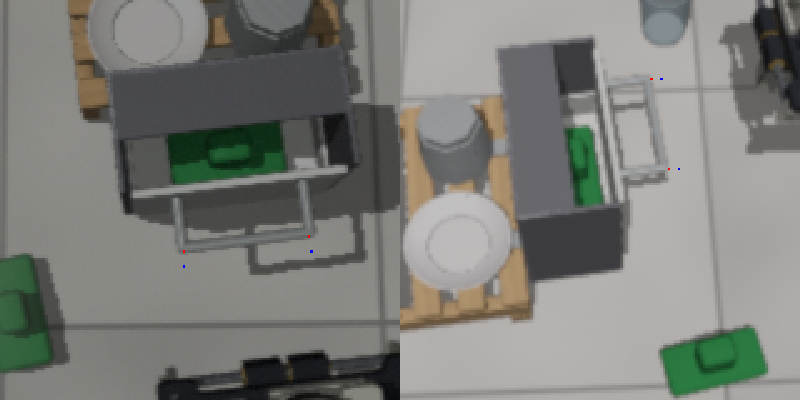

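The bar ends sit on the shut marks (red) and the brush lies flat and lengthwise inside the trough. The tumbler, saucer and moka base look unmoved. Handing in.

```bash
python3 -c "
from cell import job
print(job.sign_off())"
```

```text
the job is handed in; nothing more can be done
None
```

I opened the caddy to its stop, released the farthest brush lengthwise in the trough, swung the caddy shut and signed off at about 20 s; the verdict wasn't shown. The final views show the caddy shut with the brush flat inside and the tumbler, saucer and moka base unmoved. The caddy eased back to about 0.5 rad when I placed the brush (limit 0.4), and I viewed 11 pictures, one over the limit of 10.

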